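# Set the scoop under the tea dispenser and hold its gate open at the mark

## Task

Lift the aluminium tea scoop up and off its forked hanger, stand it gently on the dark cork coaster under the dispenser's chute, whole foot on the cork, and let go. Then grip the black handle of the spring-return gate, pull it out until its yellow pointer is at the red mark, and finish still holding it there. Leave the teapot, kettle and bowls where they are.

Things in the scene. Friction and masses are not known exactly. Their poses are not given: they have to be found in the camera images.
- scoop: Aluminium tea scoop, 80 to 140 g, origin: centre of foot, z up the stem. Cup: foot radius 22, rim radius 24, 38 mm high. A two-legged bail from the rim meets in a central stem (8 mm thick) 62 mm up; collar (radius 18) at 104 to 108 mm; on top a round wooden knob to grip, 20 mm across, 108 to 144 mm up. Hangs in the rack by its collar, foot 21 mm above the board.
- rack: Fixed hanger; origin at board level under the hung scoop, z up. Post at x 53 to 67 mm; two level prongs (14 mm gap, tops 125 mm up) point to its -x (robot side), ending at x = -30 mm in upturned lips 7 mm high. Base 80 mm wide, 8 thick. To free the scoop raise it 10 to 25 mm (at 30 the bail hits the prongs), then draw it along -x by 65 mm or more. Left or right of the dispenser.
- dispenser: Fixed green tea dispenser, wooden top, 90 (x) by 100 (y) by 130 mm tall. Origin: centre of underside on the shelf board, 50 mm above the work surface; z up. Steel chute to its -x (robot side), lip 68 mm from origin, 50 mm up, above the coaster's edge. The gate comes out of its -y side; a fixed white gauge bar (18 mm wide, top 79 mm up) runs along y at x = 42 mm, out to y = -179 mm.
- coaster (a point): Centre of the top of the fixed dark brown cork coaster in front of the chute (dispenser x = -98 mm): disc of radius 36 mm, 4 mm thick, top 54 mm above the work surface. Axes as the dispenser's.
- gate: Steel sliding gate with an upright black handle post, 20 (x) by 16 (y) by 50 mm tall, 42 mm clear of the dispenser when shut. Origin: centre of the post's foot, 129 mm above the work surface; axes as the dispenser's. A yellow pointer is in line with the post's middle on +x. Slides out along the dispenser's -y by up to 68 mm; a spring shuts it: 4.5 N shut, plus 1.5 N per 10 mm.
- mark: Red mark, fixed block 20 (x) by 12 (y) by 6 mm on the gauge bar, 42 mm to +x of the handle's line and 25 to 50 mm farther out (-y) than the shut gate. Origin: centre of underside; axes as the dispenser's. The gate is at the mark when gate and mark origins have the same dispenser y; the pointer may be anywhere within the red block's 12 mm width.
- teapot: Bystander: cream teapot, radius 58 mm, 122 mm tall, spout to its +x (100 mm), handle to -x (93 mm), on the side of the dispenser away from the rack. Origin: centre of underside.
- kettle: Bystander: steel kettle, radius 70 mm, 138 mm tall, spout to +x and handle to -x (about 112 mm each), near the board's left (+y) end. Origin: centre of underside.
- bowls: Bystander: two nested melamine bowls, radius 50 mm, 51 mm tall together. Origin: centre of underside.
There are look-alikes about, which are no part of the job. Several things have the shape of the scoop; the one meant has the colours described above.

How it is judged (in metres and radians):
On the way, in this order (a step that is already met when the one before it is completed fails the run):
1. the scoop is off its hanger, carried by the gripper (horizontal distance between scoop and rack above 0.06 m and z of scoop in the frame of rack above 0.01 m and contact force between the fingers and scoop above 0.3 N), for 0.1 s.
2. the scoop stands upright with its foot wholly on the coaster, let go (horizontal distance between scoop and coaster below 0.012 m and z of scoop in the frame of coaster between -0.004 and 0.005 m and angle between scoop's own z axis and vertical below 0.1 rad and linear speed of scoop below 0.03 m/s and contact force between the fingers and scoop below 0.1 N), for 0.3 s.
3. the gate is held at the mark by the fingers (y of gate in the frame of mark between -0.006 and 0.006 m and linear speed of gate below 0.02 m/s and contact force between the fingers and gate above 3 N), for 0.5 s.
At the end, for the whole second after the job is handed in: Fingers hold the gate handle (over 3 N), pointer at rest within 6 mm of the mark's centre, no other object on the gate; scoop upright (0.1 rad), untouched, its centre within 12 mm of the coaster's; teapot, kettle and bowls within 30 mm of their starts (all of step 2 and all of step 3 and contact force between gate and scoop below 0.3 N and contact force between gate and teapot below 0.3 N and contact force between gate and kettle below 0.3 N and contact force between gate and bowls below 0.3 N and distance of each of teapot, kettle, bowls from where it was at the start of the episode below 0.03 m); the arm keeps its last pose, push and grip.
It fails at once if a bystander (teapot, kettle, bowls) is pushed more than 30 mm or tipped (distance of any of teapot, kettle, bowls from where it was at the start of the episode above 0.03 m or angle between any of teapot, kettle, bowls's own z axis and vertical above 0.35 rad).
It fails at once if the scoop is dropped: loose in the air more than 20 mm above the coaster, away from the rack (contact force between the fingers and scoop below 0.02 N and z of scoop in the frame of coaster above 0.02 m and horizontal distance between scoop and rack above 0.06 m).
It also fails if it takes over 54 s, if anything falls off the work surface, if the arm or the gripper's body presses on something with over 40 N, if the wrist force passes 120 N, or if a joint passes its speed limit or range.

## Robot

A 7-joint arm with a two-finger parallel gripper is mounted at the origin on the work surface. World frame = base frame: x ahead of the robot, y to its left, z up, the work surface at z = 0. Lengths are in m, angles in degrees, forces in N, time in s.
With the tool pointing down it reaches from about 0.425 to 0.8 m from the base axis. Payload 8.3 kg.
Tool frame: the origin (TCP) lies midway between the tips of the shut fingers; the grasp point (between the pads) lies robot.grip_depth behind it (robot.grip_depth is the distance from the TCP to the grasp point, in m); x points along the fingers, z is the direction in which the jaws open and shut, and the axes are right-handed (so a half turn about x gives the same grasp; the last joint's range is limited). The gripper opens to 85 mm and grips with 20 to 120 N. Pads are 22 mm wide; open, the fingers measure 114 mm over their backs; the gripper's body (76 mm by 85 mm) begins 54 mm behind the grasp point. The pads swing forward as they close: fully open they stand 13 mm farther back than shut.
Start: joints at [68.761, 21.967, 0.94, 78.501, -0.361, 79.538, -2.664], TCP at [0.189, -0.596, 0.231] pointing down, gripper open.
Joint ranges: [-169.22, 169.22], [-14.56, 117.87], [-87.37, 89.26], [10.42, 133.3], [-82.24, 262.24], [0.94, 117.77], [-172.7, 172.7]. Speed limits (degrees/s): [136.94, 136.94, 172.46, 172.46, 180, 180, 180].

## Interface

Orientations are given as a 3x3 rotation matrix whose columns are the frame's x, y, z axes.
In Python, from rig import readout, eyes, job_done, robot gives the robot as it stands. The module is installed in compiled form; this text tells all that it offers.
- The arm moves only by the tool carry_out, never from a script. Its arguments are lists of equal length, an entry for each row: "slide": the shift along the tool's x, y, z in cm, a list of three; "turn": the turn about the tool's x in units of 8 degrees (1.0 is 8 degrees); "gripper": the gripper command: -1 is shut, 1 is fully open, values between are in proportion. A call has 1 to 5 rows; each row is the pose to reach, as a shift and turn from the pose measured when the call began, along the tool's axes at that moment; what a row does not reach only later rows make up. A row lasts 1/10 s, in which the tool goes at most 50 mm and 8.59 degrees, less where a joint would pass 70% of its speed; a pose out of reach is approached as far as the arm can. A call with a gripper value outside its range is refused whole. The fingers move at their own pace and stop on an object; the grip force is fixed at half the most. Time passes only in rows, so rows that repeat a pose let the fingers close. It gives the time, the measured TCP pose, the force and the opening at its end, in the units of the state.
- readout.sense(): the state, without advancing time (a new reading comes with each control period).
- eyes.read_camera(name): name is "scene" or "top" or "wrist"; returns a dict with "img" (400x640x3 uint8, blue, green, red), "fx", "fy", "cx", "cy" (pixels), "origin" and "attitude" of the camera in the world; the wrist camera has in their place "tool_from_camera" (4x4, takes a point from camera to tool coordinates, whose origin is the TCP and whose axes are the tool frame's). Camera axes: x right, y down, z forward; pixel columns grow to the right and rows downward; lengths in m; the calibration is good to about 2 mm. A picture is of the moment at which its call begins: read the wrist's pose just before it. There is no depth.
- job_done(): hands the job in, once; it reports no verdict.
The state is a dict: "clock": time; "joints": joint angles; "qvel": joint speeds; "effort": joint torques, N m; "tool_pos": TCP position; "tcp_rot": TCP orientation; "contact_force": force on the tool from outside, world axes, zero at the start; "wrist_torque": the same for the moment, N m; "width": opening from 0.0 (shut) to 1.0 (fully open).
Only numpy, scipy, OpenCV 4.12 (cv2) and the standard library are available. Lean on these libraries where they do the work, as an engineer would, in place of code of your own. Each camera call takes 0.05 s, during which the arm holds its last target.

## Working session

There is one attempt and no reset: what is moved stays moved. The work goes in short steps, Python scripts to look and compute and a tool call to move; the robot and the scene stay as the last step left them, time stands still between calls to the robot, and variables do not carry over. Pictures are saved under pics/ and viewed, and the job is handed in when it is done.

Besides the shell and the picture viewer there is one more tool, called after ">>>" by a JSON object that holds its "op" and its "data". carry_out: Moves the arm, as the interface text tells. Its arguments: {"type":"object","properties":{"slide":{"type":"array"},"turn":{"type":"array"},"gripper":{"type":"array"}},"required":["slide","turn","gripper"]}

```bash
mkdir -p pics
cat > h.py <<'E'
import numpy as np, cv2
from rig import readout, eyes, job_done, robot
def cam(n):
    s=readout.sense(); c=eyes.read_camera(n)
    K=np.array([[c['fx'],0,c['cx']],[0,c['fy'],c['cy']],[0,0,1.]])
    if 'origin' in c: o=np.array(c['origin']);R=np.array(c['attitude'])
    else:
        T=np.array(c['tool_from_camera']);Rt=np.array(s['tcp_rot']);R=Rt@T[:3,:3];o=Rt@T[:3,3]+np.array(s['tool_pos'])
    return c['img'],K,o,R
def ray(K,R,u,v):
    d=R@np.linalg.inv(K)@np.array([u,v,1.]);return d/np.linalg.norm(d)
def onz(K,o,R,u,v,z):
    d=ray(K,R,u,v);return o+d*(z-o[2])/d[2]
def proj(K,o,R,p):
    q=K@(R.T@(np.asarray(p)-o));return q[:2]/q[2]
def tri(o1,d1,o2,d2):
    A=np.stack([d1,-d2],1);t=np.linalg.lstsq(A,o2-o1,rcond=None)[0]
    a=o1+t[0]*d1;b=o2+t[1]*d2;return (a+b)/2,np.linalg.norm(a-b)
E
python3 - <<'E'
from h import *
print(readout.sense()); print(robot.grip_depth)
for n in ['scene','top','wrist']:
    i,K,o,R=cam(n);cv2.imwrite(f'pics/{n}0.png',i);print(n,K,o,R,i.shape)
E
```

```text
{'clock': 0.0, 'joints': array([68.75971563, 22.01522915,  0.93821142, 78.56260617, -0.36080952,
       79.53704823, -2.66395143]), 'qvel': array([ 0.00614342, -0.01190173,  0.09829218, -0.0951736 ,  0.04742355,
        0.01848629,  0.03785537]), 'effort': array([ 4.81764182e-04, -6.27578974e+01,  8.44607335e-01, -3.71823299e+01,
        1.66275044e-02,  1.43210133e-02, -1.49538340e-05]), 'tool_pos': array([ 0.18923845, -0.59513121,  0.23026886]), 'tcp_rot': array([[-6.29228171e-04,  9.52977707e-01,  3.03039755e-01],
       [ 1.85170023e-03,  3.03040406e-01, -9.52975909e-01],
       [-9.99998088e-01, -3.85005042e-05, -1.95531060e-03]]), 'contact_force': array([-0.17869251, -0.66933867,  0.32173432]), 'wrist_torque': array([ 0.00787902, -0.0026775 ,  0.05319903]), 'width': 0.9983600150466718}
0.0187
scene [[389.76062395   0.         317.77610927]
 [  0.         389.76062395 193.14664378]
 [  0.           0.           1.        ]] [0.82913204 0.71349575 0.99091378] [[-0.86281357  0.39881835 -0.31063912]
 [ 0.50527643  0.66120223 -0.55453344]
 [-0.01576284 -0.6354176  -0.77200777]] (400, 640, 3)
top [[430.16097707   0.         323.25700384]
 [  0.         430.16097707 201.0906766 ]
 [  0.           0.           1.        ]] [0.41264047 0.07775958 1.22372657] [[-0.01969731 -0.99844037  0.05223827]
 [-0.99976124  0.02016384  0.0084188 ]
 [-0.00945899 -0.05205997 -0.99859916]] (400, 640, 3)
wrist [[320.64208613   0.         316.81460829]
 [  0.         320.64208613 192.1825869 ]
 [  0.           0.           1.        ]] [ 0.26793822 -0.57108432  0.3740701 ] [[ 0.30235773 -0.90304581 -0.30510336]
 [-0.95319358 -0.28690118 -0.09544481]
 [-0.00134348  0.31968104 -0.94752426]] (400, 640, 3)
```

View pics/scene0.png

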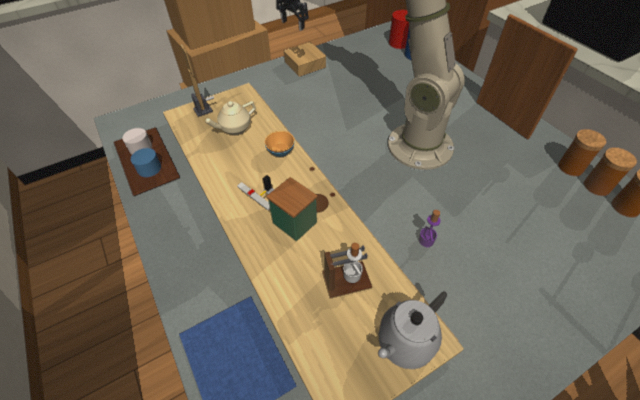

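View pics/top0.png

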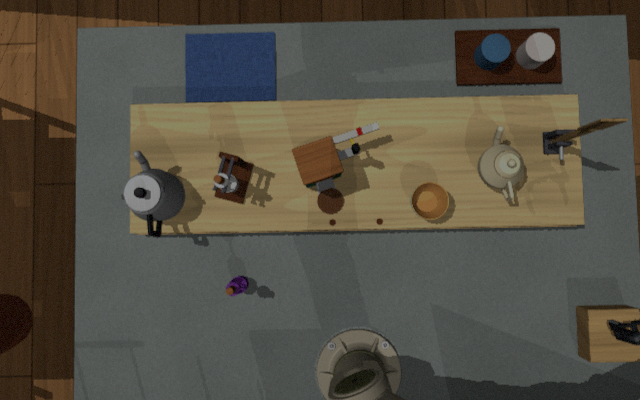

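View pics/wrist0.png

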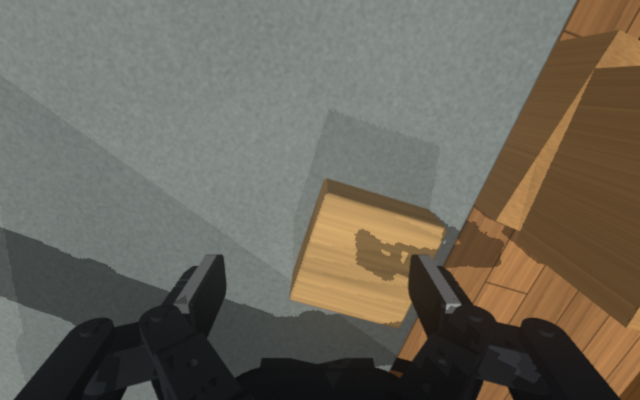

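Run:
```python
from h import *
a,*_=cam('top');b,*_=cam('scene')
x=cv2.resize(a[110:230,190:410],None,fx=3.6,fy=3.6,interpolation=cv2.INTER_CUBIC);cv2.imwrite('pics/topc.png',x)
y=cv2.resize(b[160:310,225:385],None,fx=4,fy=4,interpolation=cv2.INTER_CUBIC);cv2.imwrite('pics/scc.png',y)
```

```text
(no output)
```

View pics/topc.png

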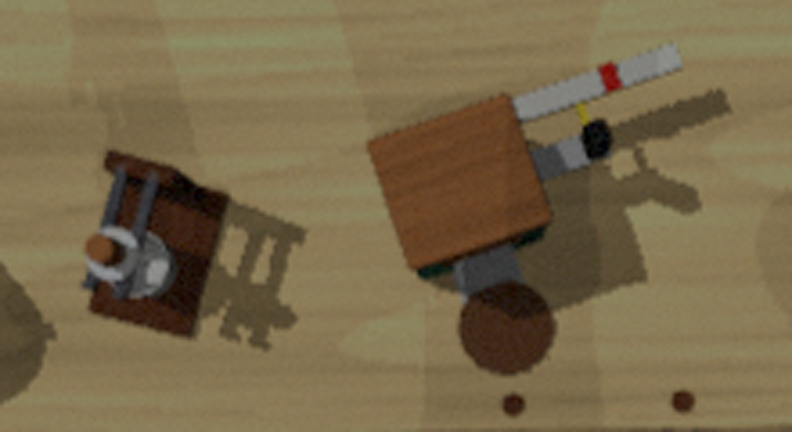

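View pics/scc.png

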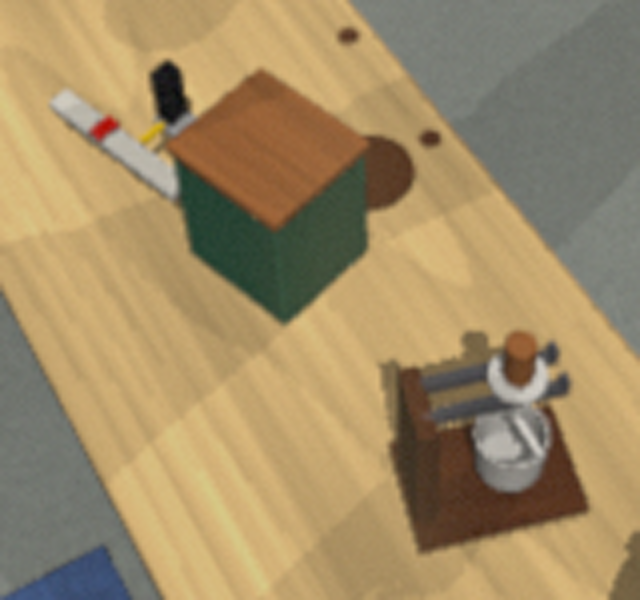

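```bash
cat > m.py <<'E'
from h import *
def blobs(img,lo,hi,roi,minA=8):
    hsv=cv2.cvtColor(img,cv2.COLOR_BGR2HSV);m=cv2.inRange(hsv,lo,hi)
    k=np.zeros_like(m);x0,y0,x1,y1=roi;k[y0:y1,x0:x1]=m[y0:y1,x0:x1]
    n,l,s,c=cv2.connectedComponentsWithStats(k)
    return [(s[i].tolist(),c[i].round(1).tolist()) for i in range(1,n) if s[i,4]>=minA],l
if __name__=='__main__':
    a,Ka,oa,Ra=cam('top');b,Kb,ob,Rb=cam('scene')
    ha=cv2.cvtColor(a,cv2.COLOR_BGR2HSV);hb=cv2.cvtColor(b,cv2.COLOR_BGR2HSV)
    for n,u,v in [('coaster',331,203),('knob',218,178),('red',359,131),('post',356,148),('bar',345,136),('yellow',352,141),('collar',229,178)]: print(n,ha[v,u])
    for n,u,v in [('coaster',322,203),('knob',355,248),('red',251,192),('post',267,183)]: print(n,hb[v,u])
    red=((0,160,100),(6,255,255))
    print('red',blobs(a,*red,(320,110,400,160),4)[0],blobs(b,*red,(225,160,300,230),4)[0])
    blk=((0,0,0),(180,255,45))
    print('blk',blobs(a,*blk,(345,138,375,165))[0],blobs(b,*blk,(255,170,280,200))[0])
    print('coaster',blobs(a,(0,80,20),(15,255,95),(310,180,350,220))[0])
    print('knob',blobs(a,(0,110,90),(20,255,255),(205,165,235,195),4)[0],blobs(b,(0,110,60),(20,255,255),(345,238,365,262),4)[0])
E
python3 m.py
```

```text
coaster [ 14 174  63]
knob [ 14 176 107]
red [  1 224 122]
post [83 41 25]
bar [ 25  12 133]
yellow [ 26 180 139]
collar [135  11  46]
coaster [ 11 139  90]
knob [ 13 157 151]
red [  2 227 170]
post [120  26  29]
red [([357, 128, 5, 7, 25], [359.0, 130.8])] [([248, 189, 6, 6, 18], [250.5, 191.5])]
blk [([352, 144, 8, 10, 67], [355.4, 148.5])] [([264, 176, 7, 14, 73], [266.8, 182.7])]
coaster [([310, 180, 13, 3, 21], [316.0, 181.0]), ([318, 188, 26, 26, 481], [330.2, 201.0])]
knob [([213, 175, 8, 8, 45], [216.6, 178.2])] [([345, 238, 20, 18, 204], [354.1, 244.5]), ([360, 260, 5, 2, 7], [362.4, 260.7])]
```

Run:
```python
from h import *
a,Ka,oa,Ra=cam('top');b,Kb,ob,Rb=cam('scene')
T=lambda u,v,z:onz(Ka,oa,Ra,u,v,z).round(4)
S=lambda u,v,z:onz(Kb,ob,Rb,u,v,z).round(4)
print('red',T(359,130.8,.134),S(250.5,191.5,.132))
print('red tri',tri(oa,ray(Ka,Ra,359,130.8),ob,ray(Kb,Rb,250.5,191.5)))
print('post top',T(355.8,147,.179),'mid',T(355.4,148.5,.155), S(266.8,182.7,.154))
print('post tri',tri(oa,ray(Ka,Ra,355.4,148.5),ob,ray(Kb,Rb,266.8,182.7)))
# coaster ellipse from mask
for n,i,K,o,R,roi in [('t',a,Ka,oa,Ra,(315,185,348,216))]:
    h=cv2.cvtColor(i,cv2.COLOR_BGR2HSV);m=cv2.inRange(h,(0,80,20),(18,255,85))
    k=np.zeros_like(m);k[roi[1]:roi[3],roi[0]:roi[2]]=m[roi[1]:roi[3],roi[0]:roi[2]]
    c=max(cv2.findContours(k,cv2.RETR_EXTERNAL,cv2.CHAIN_APPROX_NONE)[0],key=len)
    print(cv2.minEnclosingCircle(c),cv2.boundingRect(c))
    (u,v),r=cv2.minEnclosingCircle(c);print('coaster',T(u,v,.054),np.linalg.norm(T(u+r,v,.054)-T(u,v,.054)))
c=lambda x,y:(190+(x+.5)/3.6-.5,110+(y+.5)/3.6-.5)
P=[T(*c(x,y),.18) for x,y in [(369,144),(503,95),(552,216),(414,269)]]
print('disp top',P,np.mean(P,0),[np.linalg.norm(P[i]-P[i-3]) for i in range(4)])
for i,j in [(0,1),(3,2)]: d=P[i]-P[j];print(np.degrees(np.arctan2(-d[0],d[1])))
for i,j in [(0,3),(1,2)]: d=P[i]-P[j];print(np.degrees(np.arctan2(d[1],d[0])))
B=[T(*c(x,y),.129) for x,y in [(512,98),(521,121),(677,44),(683,65)]]
print('bar',B);d=(B[0]+B[1]-B[2]-B[3]);print(np.degrees(np.arctan2(-d[0],d[1])))
# rack base corners z=.058
Q=[T(*c(x,y),.058) for x,y in [(228,192),(193,337),(90,310)]];print('base',Q,[np.linalg.norm(Q[0]-Q[1]),np.linalg.norm(Q[1]-Q[2])])
d=Q[0]-Q[1];print('yaw',np.degrees(np.arctan2(d[1],d[0])))
d=Q[2]-Q[1];print('yaw',np.degrees(np.arctan2(-d[0],d[1])))
print('prongs')
for p,q in [((121,172),(89,286)),((153,174),(120,297))]:
    p,q=T(*c(*p),.175),T(*c(*q),.18);d=p-q;print(p,q,np.degrees(np.arctan2(d[1],d[0])))
print('collar',T(*c(115,254),.179),'knobtop',T(*c(103,248),.21))
print('knob tri',tri(oa,ray(Ka,Ra,216.6,178.2),ob,ray(Kb,Rb,354.5,250)))
```

```text
red [ 0.6477 -0.008   0.134 ] [ 0.6461 -0.0087  0.132 ]
red tri (array([ 0.64706647, -0.00760025,  0.1338585 ]), np.float64(0.001515850934093422))
post top [0.5982 0.0044 0.179 ] mid [0.5987 0.0038 0.155 ] [0.5974 0.0039 0.154 ]
post tri (array([0.59812229, 0.00408127, 0.15468419]), np.float64(0.0013560923215058278))
((330.8246154785156, 199.56716918945312), 13.966816902160645) (318, 188, 26, 26)
coaster [0.4776 0.0669 0.054 ] 0.038008420119757684
disp top [array([0.5948, 0.1602, 0.18  ]), array([0.6264, 0.0685, 0.18  ]), array([0.543, 0.037, 0.18 ]), array([0.509 , 0.1311, 0.18  ])] [0.5683 0.0992 0.18  ] [np.float64(0.09699200998020403), np.float64(0.08915049074458305), np.float64(0.10005403540087726), np.float64(0.09060049668738025)]
19.014051751533017
19.865687276468684
18.73492398522593
20.691442634768475
bar [array([0.6346, 0.0616, 0.129 ]), array([0.6179, 0.0556, 0.129 ]), array([ 0.6709, -0.0569,  0.129 ]), array([ 0.6557, -0.0608,  0.129 ])]
17.508056368793195
base [array([0.5817, 0.2774, 0.058 ]), array([0.4721, 0.3051, 0.058 ]), array([0.4941, 0.3829, 0.058 ])] [np.float64(0.11304622948157092), np.float64(0.08085072665103267)]
yaw -14.183754267124321
yaw -15.789648327997986
prongs
[0.58   0.3304 0.175 ] [0.5019 0.3516 0.18  ] -15.186813373474413
[0.5782 0.3086 0.175 ] [0.494  0.3306 0.18  ] -14.643032270235304
collar [0.5234 0.334  0.179 ] knobtop [0.5243 0.3343 0.21  ]
knob tri (array([0.52574426, 0.34006809, 0.20313405]), np.float64(0.0003853310962644429))
```

Scene crop: the aluminium scoop with the brown wooden knob hangs in the rack at top-view (217,178) and scene (355,250). The other scoop-shaped thing is purple, at top (237,286) and scene (428,235), so it is a look-alike. The hung one fits on colour and place. Coaster is at top (330,200), black post at (355,148), red mark at (359,131).

```bash
cat > go.py <<'E'
import sys
from h import *
def go(*ts):
    s=readout.sense();R=np.array(s['tcp_rot']);p=np.array(s['tool_pos'])
    print('t',round(s['clock'],2),'pos',p.round(4),'zax',R[:,2].round(3),'xax',R[:,0].round(3),'w',round(s['width'],3),'F',np.round(s['contact_force'],1),'j',np.round(s['joints'],0))
    for t in ts: print(t,'->slide cm',(R.T@(np.array(t)-p)*100).round(2))
if __name__=='__main__': go(*[tuple(map(float,a.split(','))) for a in sys.argv[1:]])
E
python3 go.py .3,-.5,.3 .4,-.38,.3 .46,-.25,.3
```

```text
t 0.45 pos [ 0.1894 -0.5956  0.2312] zax [ 0.303 -0.953 -0.   ] xax [ 0.  0. -1.] w 0.997 F [-0.2  0.2 -0.2] j [69. 22.  1. 79. -0. 80. -3.]
(0.3, -0.5, 0.3) ->slide cm [-6.87 13.44 -5.76]
(0.4, -0.38, 0.3) ->slide cm [ -6.87  26.6  -14.16]
(0.46, -0.25, 0.3) ->slide cm [ -6.87  36.26 -24.73]
```

>>> {"op": "carry_out", "data": {"slide": [[-2.5, 4, -1.5], [-5, 8, -3.5], [-7, 12, -5.5], [-7, 16.5, -8], [-7, 20.5, -10]], "turn": [0, 0, 0, 0, 0], "gripper": [0, 0, 0, 0, 0]}}

```text
clock: 0.95
tool_pos: [0.356, -0.4366, 0.3025]
tcp_rot: [[0.002, 0.953, 0.303], [-0.002, 0.303, -0.953], [-1.0, 0.001, 0.002]]
contact_force: [0.2, -1.0, 0.3]
width: 0.498
```

```bash
python3 go.py .46,-.25,.3 .5,-.05,.3 .5,.15,.3
```

```text
t 0.95 pos [ 0.356  -0.4366  0.3025] zax [ 0.303 -0.953  0.002] xax [ 0.002 -0.002 -1.   ] w 0.498 F [ 0.2 -1.   0.3] j [ 52.  13.  -6.  81.   1.  86. -26.]
(0.46, -0.25, 0.3) ->slide cm [  0.24  15.57 -14.63]
(0.5, -0.05, 0.3) ->slide cm [  0.22  25.45 -32.48]
(0.5, 0.15, 0.3) ->slide cm [  0.19  31.51 -51.53]
```

>>> {"op": "carry_out", "data": {"slide": [[0, 3, -3], [0, 6.5, -6], [0, 10, -9.5], [0, 13, -13], [0, 16, -16]], "turn": [0, 0, 0, 0, 0], "gripper": [0, 0, 0, 0, 0]}}

```text
clock: 1.45
tool_pos: [0.4606, -0.2332, 0.3028]
tcp_rot: [[0.002, 0.953, 0.304], [-0.002, 0.304, -0.953], [-1.0, 0.002, 0.002]]
contact_force: [0.6, -0.1, -0.1]
width: 0.5
```

```bash
python3 go.py .5,-.05,.3 .5,.15,.3 .5,.25,.3 .524,.334,.3
```

```text
t 1.45 pos [ 0.4606 -0.2332  0.3028] zax [ 0.304 -0.953  0.002] xax [ 0.002 -0.002 -1.   ] w 0.5 F [ 0.6 -0.1 -0.1] j [ 37.   8. -16.  88.   2.  85. -51.]
(0.5, -0.05, 0.3) ->slide cm [  0.25   9.33 -16.25]
(0.5, 0.15, 0.3) ->slide cm [  0.22  15.42 -35.31]
(0.5, 0.25, 0.3) ->slide cm [  0.2   18.46 -44.83]
(0.524, 0.334, 0.3) ->slide cm [  0.19  23.3  -52.1 ]
```

>>> {"op": "carry_out", "data": {"slide": [[0, 2.3, -4.2], [0, 4.6, -8.4], [0, 7, -12.5], [0, 8.8, -16.7], [0, 10, -21.3]], "turn": [0, 0, 0, 0, 0], "gripper": [0, 0, 0, 0, 0]}}

```text
clock: 1.95
tool_pos: [0.4912, 0.0018, 0.3024]
tcp_rot: [[0.003, 0.953, 0.304], [-0.002, 0.304, -0.953], [-1.0, 0.002, 0.003]]
contact_force: [1.0, -0.2, -0.1]
width: 0.5
```

```bash
python3 go.py .5,.15,.3 .5,.20,.3 .524,.334,.3
```

```text
t 1.95 pos [0.4912 0.0018 0.3024] zax [ 0.304 -0.953  0.003] xax [ 0.003 -0.002 -1.   ] w 0.5 F [ 1.  -0.2 -0.1] j [ 21.   5. -27.  91.   3.  84. -78.]
(0.5, 0.15, 0.3) ->slide cm [  0.22   5.34 -13.85]
(0.5, 0.2, 0.3) ->slide cm [  0.21   6.86 -18.62]
(0.524, 0.334, 0.3) ->slide cm [  0.19  13.22 -30.65]
```

>>> {"op": "carry_out", "data": {"slide": [[0, 1.8, -4.5], [0, 3.6, -9], [0, 5.3, -13.5], [0, 7, -18], [0, 8, -22]], "turn": [0, 0, 0, 0, 0], "gripper": [0, 0, 0, 0, 0]}}

```text
clock: 2.45
tool_pos: [0.5004, 0.2381, 0.3021]
tcp_rot: [[0.003, 0.953, 0.304], [-0.001, 0.304, -0.953], [-1.0, 0.003, 0.002]]
contact_force: [0.5, 0.3, -0.1]
width: 0.503
```

```bash
python3 - <<'E'
from h import *
i,K,o,R=cam('wrist');cv2.imwrite('pics/w1.png',i)
print(proj(K,o,R,(.524,.334,.215)),proj(K,o,R,(.524,.334,.179)))
E
python3 go.py .524,.334,.3
```

```text
[197.53833716 129.79658166] [212.93534485 123.96489978]
t 2.5 pos [0.4974 0.2457 0.3019] zax [ 0.313 -0.95  -0.002] xax [ 0.002  0.003 -1.   ] w 0.496 F [-4.6  4.1 -0.2] j [   1.   15.  -38.   81.    9.   86. -109.]
(0.524, 0.334, 0.3) ->slide cm [ 0.22  5.29 -7.56]
```

View pics/w1.png

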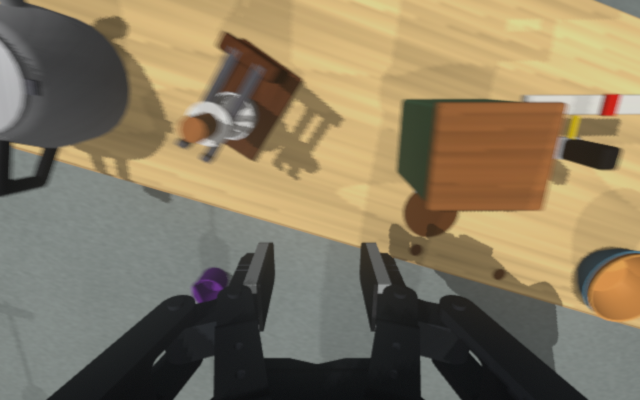

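Wrist view: knob top at (196,129), against (197,130) predicted from my estimate, so it agrees. Purple look-alike at (210,285), kettle at upper left.

>>> {"op": "carry_out", "data": {"slide": [[0, 2.6, -3.8], [0, 4.3, -6.2], [0.5, 5.3, -7.6], [2, 5.3, -7.6], [2, 5.3, -7.6]], "turn": [0, 0, 0, 0, 0], "gripper": [0, 0, 0, 0, 0]}}

```text
clock: 3.0
tool_pos: [0.5233, 0.3345, 0.2799]
tcp_rot: [[-0.002, 0.95, 0.314], [0.001, 0.314, -0.95], [-1.0, -0.001, -0.001]]
contact_force: [-0.5, -0.2, 0.6]
width: 0.501
```

>>> {"op": "carry_out", "data": {"slide": [[0, 0, 0]], "turn": [0], "gripper": [0]}}

```text
clock: 3.1
tool_pos: [0.5235, 0.334, 0.2802]
tcp_rot: [[-0.002, 0.95, 0.313], [0.0, 0.313, -0.95], [-1.0, -0.001, -0.001]]
contact_force: [0.4, -1.0, -0.4]
width: 0.503
```

```bash
python3 - <<'E'
from h import *
i,K,o,R=cam('wrist');cv2.imwrite('pics/w2.png',i)
print(proj(K,o,R,(.524,.334,.215)),proj(K,o,R,(.524,.334,.179)))
E
python3 go.py .524,.334,.185
```

```text
[316.17362575 207.42718582] [316.28373839 191.06878534]
t 3.15 pos [0.5235 0.3339 0.2801] zax [ 0.313 -0.95  -0.001] xax [-0.002  0.    -1.   ] w 0.495 F [-0.5 -0.6 -0.9] j [  -9.   25.  -38.   73.   15.   87. -117.]
(0.524, 0.334, 0.185) ->slide cm [9.51 0.07 0.01]
```

View pics/w2.png

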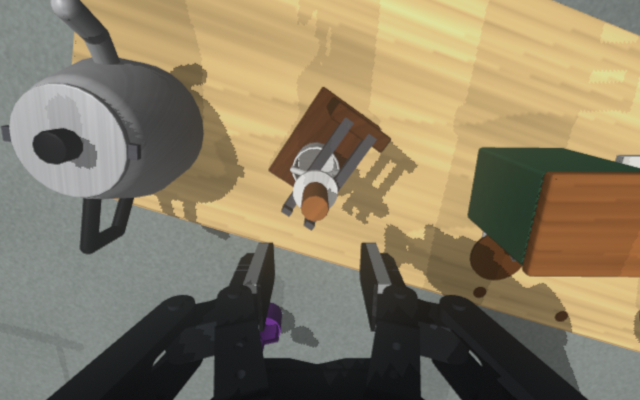

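Knob sits at (314,208), 2 px from prediction. Descending on it.

>>> {"op": "carry_out", "data": {"slide": [[3, 0, 0], [6, 0, 0], [8, 0, 0], [9.3, 0, 0], [9.3, 0, 0]], "turn": [0, 0, 0, 0, 0], "gripper": [0, 0, 0, 0, 0]}}

```text
clock: 3.65
tool_pos: [0.5231, 0.3328, 0.186]
tcp_rot: [[-0.003, 0.95, 0.312], [-0.001, 0.312, -0.95], [-1.0, -0.003, -0.0]]
contact_force: [1.3, -0.8, 0.6]
width: 0.498
```

```bash
python3 - <<'E'
from h import *
i,K,o,R=cam('wrist');cv2.imwrite('pics/w3.png',i)
E
python3 go.py .524,.334,.187
```

```text
t 3.7 pos [0.5235 0.3335 0.1875] zax [ 0.312 -0.95  -0.001] xax [-0.002  0.    -1.   ] w 0.502 F [-0.4 -0.1  0.1] j [  -9.   27.  -38.   82.   17.   77. -119.]
(0.524, 0.334, 0.187) ->slide cm [ 0.05  0.06 -0.03]
```

View pics/w3.png

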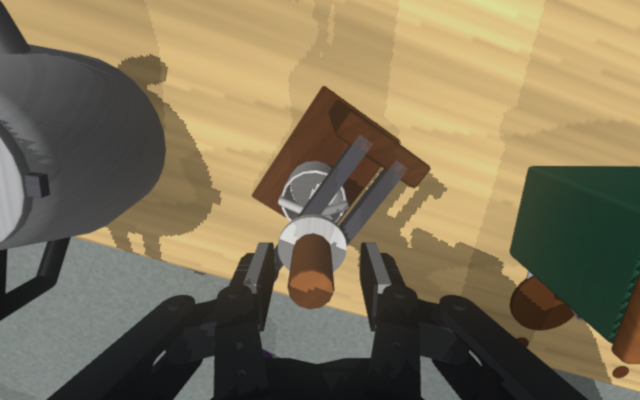

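Knob at (312,280), between the pads at x=270 and x=365. Closing.

>>> {"op": "carry_out", "data": {"slide": [[0, 0, 0], [0, 0, 0], [0, 0, 0], [0, 0, 0], [0, 0, 0]], "turn": [0, 0, 0, 0, 0], "gripper": [-1, -1, -1, -1, -1]}}

```text
clock: 4.2
tool_pos: [0.5242, 0.3341, 0.1894]
tcp_rot: [[0.001, 0.95, 0.312], [0.002, 0.312, -0.95], [-1.0, 0.002, -0.001]]
contact_force: [-0.7, -0.7, 7.2]
width: 0.212
```

>>> {"op": "carry_out", "data": {"slide": [[0, 0, 0], [-0.4, 0, 0], [-0.8, 0, 0], [-1.2, 0, 0], [-1.6, 0, 0]], "turn": [0, 0, 0, 0, 0], "gripper": [-1, -1, -1, -1, -1]}}

```text
clock: 4.7
tool_pos: [0.5242, 0.3341, 0.2057]
tcp_rot: [[0.001, 0.95, 0.312], [0.002, 0.312, -0.95], [-1.0, 0.001, -0.001]]
contact_force: [-0.4, 0.2, -0.8]
width: 0.213
```

>>> {"op": "carry_out", "data": {"slide": [[0, 0, 0], [0, 0, 0]], "turn": [0, 0], "gripper": [-1, -1]}}

```text
clock: 4.9
tool_pos: [0.5242, 0.3342, 0.2058]
tcp_rot: [[0.001, 0.95, 0.312], [0.002, 0.312, -0.95], [-1.0, 0.002, -0.001]]
contact_force: [0.0, 0.1, -0.6]
width: 0.209
```

```bash
python3 - <<'E'
from h import *
i,K,o,R=cam('wrist');cv2.imwrite('pics/w4.png',i)
E
python3 go.py .4515,.3524,.2045
```

```text
t 4.95 pos [0.5242 0.3341 0.2056] zax [ 0.312 -0.95  -0.001] xax [ 0.001  0.002 -1.   ] w 0.208 F [-0.4 -0.8 -0.8] j [  -9.   27.  -38.   80.   16.   79. -119.]
(0.4515, 0.3524, 0.2045) ->slide cm [ 0.11 -6.33 -4.01]
```

View pics/w4.png

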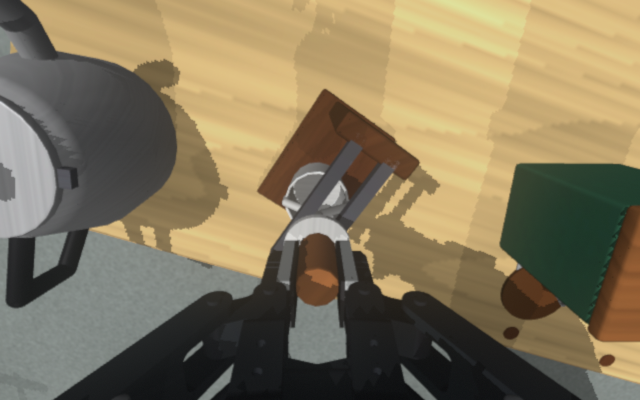

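Scoop held (opening 0.21, about 18 mm) and raised about 16 mm with the collar clear of the prongs. Drawing it out along rack -x.

>>> {"op": "carry_out", "data": {"slide": [[0, -1.3, -0.8], [0, -2.6, -1.6], [0, -3.9, -2.5], [0, -5.2, -3.3], [0, -6.4, -4.1]], "turn": [0, 0, 0, 0, 0], "gripper": [-1, -1, -1, -1, -1]}}

```text
clock: 5.45
tool_pos: [0.4489, 0.3535, 0.2057]
tcp_rot: [[0.001, 0.95, 0.313], [0.002, 0.313, -0.95], [-1.0, 0.001, -0.001]]
contact_force: [0.6, 0.1, -1.1]
width: 0.21
```

>>> {"op": "carry_out", "data": {"slide": [[0, -1, -0.6], [0, -1, -0.6], [0, -1, -0.6]], "turn": [0, 0, 0], "gripper": [-1, -1, -1]}}

```text
clock: 5.75
tool_pos: [0.4378, 0.356, 0.206]
tcp_rot: [[0.002, 0.95, 0.313], [0.001, 0.313, -0.95], [-1.0, 0.002, -0.001]]
contact_force: [0.3, -0.4, -0.8]
width: 0.211
```

```bash
python3 - <<'E'
from h import *
i,K,o,R=cam('wrist');cv2.imwrite('pics/w5.png',i)
i,K,o,R=cam('scene');cv2.imwrite('pics/s5.png',cv2.resize(i[150:350,250:450],None,fx=3,fy=3,interpolation=cv2.INTER_CUBIC))
E
python3 go.py .45,.3,.23 .476,.067,.23
```

```text
t 5.85 pos [0.4385 0.3555 0.2057] zax [ 0.312 -0.95  -0.001] xax [ 0.001  0.001 -1.   ] w 0.212 F [-0.1 -0.1 -0.6] j [ -10.   20.  -41.   89.   13.   76. -124.]
(0.45, 0.3, 0.23) ->slide cm [-2.44 -0.63  5.63]
(0.476, 0.067, 0.23) ->slide cm [-2.47 -5.43 28.58]
```

View pics/w5.png

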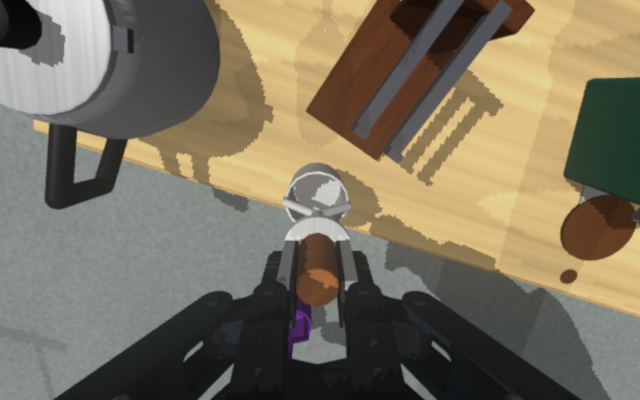

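View pics/s5.png

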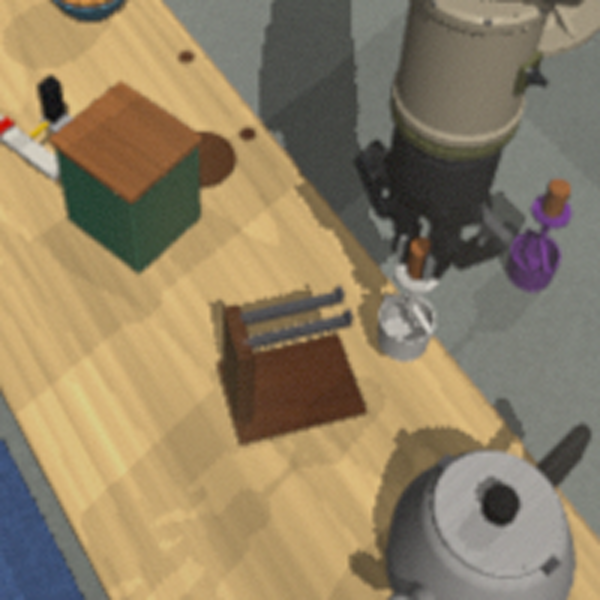

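Scoop is out of the rack, upright, cup at (318,200) in the wrist view; rack empty. Heading for the coaster, with a look on the way.

>>> {"op": "carry_out", "data": {"slide": [[-1, 0, 3], [-2, -0.5, 6.5], [-2.5, -1.2, 10.5], [-2.5, -2, 14], [-2.5, -2.7, 16]], "turn": [0, 0, 0, 0, 0], "gripper": [-1, -1, -1, -1, -1]}}

```text
clock: 6.35
tool_pos: [0.4643, 0.191, 0.2305]
tcp_rot: [[0.002, 0.952, 0.307], [0.0, 0.307, -0.952], [-1.0, 0.002, 0.0]]
contact_force: [0.6, 0.3, -1.1]
width: 0.213
```

>>> {"op": "carry_out", "data": {"slide": [[0, 0, 0], [0, 0, 0]], "turn": [0, 0], "gripper": [-1, -1]}}

```text
clock: 6.55
tool_pos: [0.465, 0.19, 0.2306]
tcp_rot: [[0.002, 0.953, 0.304], [0.0, 0.304, -0.953], [-1.0, 0.002, 0.0]]
contact_force: [0.1, 0.5, -0.4]
width: 0.215
```

```bash
python3 - <<'E'
from h import *
i,K,o,R=cam('wrist');cv2.imwrite('pics/w6.png',i)
np.savez('w6.npz',K=K,o=o,R=R)
print(proj(K,o,R,(.476,.067,.054)))
a=[proj(K,o,R,(.476+.036*np.cos(t),.067+.036*np.sin(t),.054)) for t in np.linspace(0,6.28,40)]
j=i.copy();cv2.polylines(j,[np.int32(a)],True,(0,255,0),1);cv2.imwrite('pics/w6.png',j)
E
python3 go.py .44,.067,.23 .476,.067,.23
```

```text
[430.31419646 193.58304281]
t 6.6 pos [0.4646 0.1913 0.2306] zax [ 0.306 -0.952 -0.   ] xax [ 0.002  0.001 -1.   ] w 0.21 F [-0.6 -0.2 -1.6] j [   7.   10.  -37.   96.    6.   76. -103.]
(0.44, 0.067, 0.23) ->slide cm [ 0.04 -6.15 11.08]
(0.476, 0.067, 0.23) ->slide cm [ 0.05 -2.72 12.18]
```

View pics/w6.png

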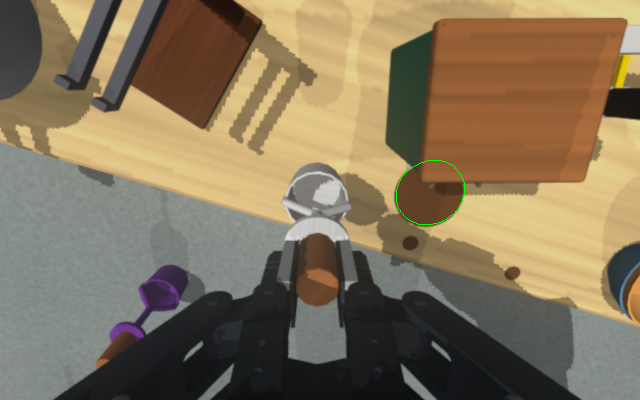

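Projected coaster outline (green, centre (430,194)) lies right on the cork disc.

>>> {"op": "carry_out", "data": {"slide": [[0, -1.5, 2.2], [0, -3, 5], [0, -4.5, 8], [0, -4.5, 10.5], [0, -3.9, 11.8]], "turn": [0, 0, 0, 0, 0], "gripper": [-1, -1, -1, -1, -1]}}

```text
clock: 7.1
tool_pos: [0.464, 0.066, 0.2306]
tcp_rot: [[0.002, 0.952, 0.306], [0.0, 0.306, -0.952], [-1.0, 0.002, 0.0]]
contact_force: [-0.8, 1.4, -1.2]
width: 0.209
```

>>> {"op": "carry_out", "data": {"slide": [[0, 0, 0], [0, 0, 0]], "turn": [0, 0], "gripper": [-1, -1]}}

```text
clock: 7.3
tool_pos: [0.4642, 0.0679, 0.2304]
tcp_rot: [[0.002, 0.952, 0.308], [0.002, 0.308, -0.952], [-1.0, 0.002, -0.001]]
contact_force: [-0.9, 0.7, -0.2]
width: 0.213
```

```bash
python3 - <<'E'
from h import *
i,K,o,R=cam('wrist');s=readout.sense();p=np.array(s['tool_pos'])
j=i.copy()
def circ(c,r,z,col):
    a=[proj(K,o,R,(c[0]+r*np.cos(t),c[1]+r*np.sin(t),z)) for t in np.linspace(0,6.28,40)]
    cv2.polylines(j,[np.int32(a)],True,col,1)
circ((.476,.067),.036,.054,(0,255,0))
zf=p[2]-.1185
circ(p,.024,zf+.038,(0,0,255));circ(p,.022,zf,(255,0,0));circ(p,.018,zf+.108,(0,255,255))
cv2.imwrite('pics/w7.png',j)
i,K,o,R=cam('scene');j=i.copy()
circ((.476,.067),.036,.054,(0,255,0))
circ(p,.024,zf+.038,(0,0,255));circ(p,.022,zf,(255,0,0));circ(p,.018,zf+.108,(0,255,255))
cv2.imwrite('pics/s7.png',cv2.resize(j[140:260,260:400],None,fx=4.5,fy=4.5,interpolation=cv2.INTER_CUBIC))
E
python3 go.py .476,.067,.23 .476,.067,.175
```

```text
t 7.4 pos [0.4639 0.0681 0.2305] zax [ 0.309 -0.951 -0.001] xax [ 0.002  0.001 -1.   ] w 0.21 F [-0.2  0.9 -1.2] j [ 18.   4. -31. 101.   2.  75. -86.]
(0.476, 0.067, 0.23) ->slide cm [0.05 1.12 0.48]
(0.476, 0.067, 0.175) ->slide cm [5.55 1.11 0.48]
```

View pics/w7.png

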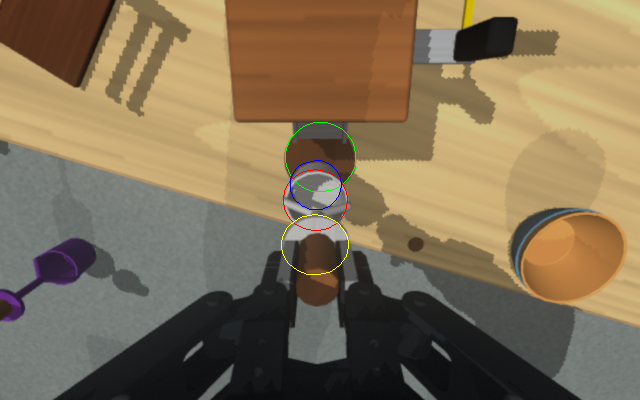

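View pics/s7.png

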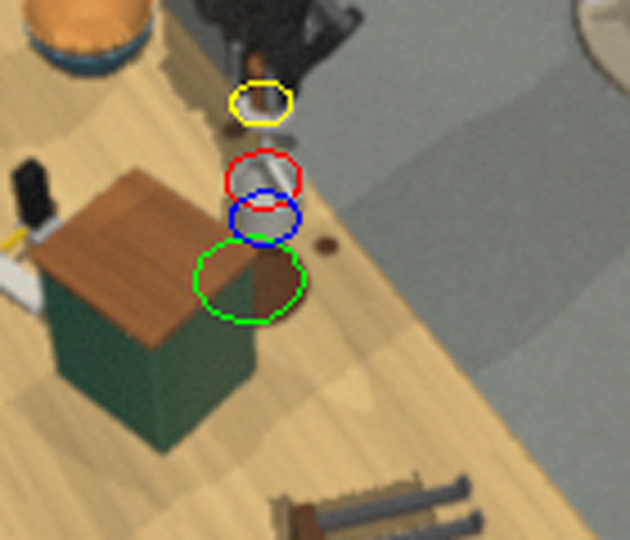

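Run:
```python
import cv2
j=cv2.imread('pics/w7.png');cv2.imwrite('pics/w7c.png',cv2.resize(j[110:310,260:380],None,fx=3,fy=3,interpolation=cv2.INTER_CUBIC))
```

```text
(no output)
```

View pics/w7c.png

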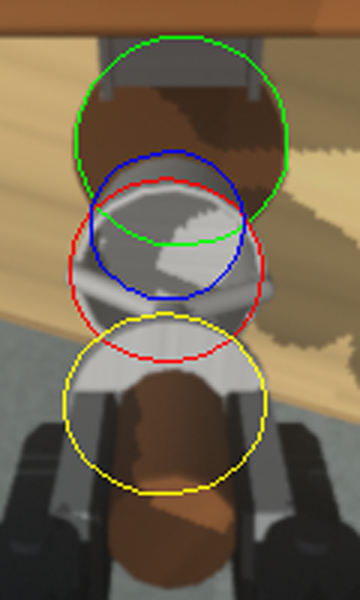

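Rim, collar and foot overlays fit the held scoop within a few pixels (about 1 mm), so it hangs straight under the TCP. Moving over and lowering.

>>> {"op": "carry_out", "data": {"slide": [[0, 0.6, 0.25], [0, 1.1, 0.45], [1, 1.1, 0.45], [2, 1.1, 0.45], [3, 1.1, 0.45]], "turn": [0, 0, 0, 0, 0], "gripper": [-1, -1, -1, -1, -1]}}

```text
clock: 7.9
tool_pos: [0.4753, 0.0672, 0.1991]
tcp_rot: [[0.001, 0.951, 0.309], [0.001, 0.309, -0.951], [-1.0, 0.001, -0.001]]
contact_force: [-0.6, 0.1, -1.3]
width: 0.207
```

>>> {"op": "carry_out", "data": {"slide": [[0.6, 0, 0], [1.2, 0, 0], [1.8, 0, 0], [2.1, 0, 0], [2.1, 0, 0]], "turn": [0, 0, 0, 0, 0], "gripper": [-1, -1, -1, -1, -1]}}

```text
clock: 8.4
tool_pos: [0.4752, 0.0672, 0.1778]
tcp_rot: [[0.0, 0.951, 0.309], [0.001, 0.309, -0.951], [-1.0, 0.001, -0.001]]
contact_force: [0.1, -0.2, -1.1]
width: 0.212
```

```bash
python3 go.py .476,.067,.175 .476,.067,.172
```

```text
t 8.4 pos [0.4752 0.0672 0.1778] zax [ 0.309 -0.951 -0.001] xax [ 0.     0.001 -1.   ] w 0.212 F [ 0.1 -0.2 -1.1] j [ 17.   8. -31. 104.   4.  69. -88.]
(0.476, 0.067, 0.175) ->slide cm [0.28 0.07 0.04]
(0.476, 0.067, 0.172) ->slide cm [0.58 0.07 0.05]
```

>>> {"op": "carry_out", "data": {"slide": [[0.1, 0.05, 0], [0.2, 0.05, 0], [0.3, 0.05, 0], [0.4, 0.05, 0]], "turn": [0, 0, 0, 0], "gripper": [-1, -1, -1, -1]}}

```text
clock: 8.8
tool_pos: [0.4757, 0.0673, 0.1738]
tcp_rot: [[0.001, 0.951, 0.309], [0.001, 0.309, -0.951], [-1.0, 0.001, -0.001]]
contact_force: [-0.2, -0.2, -0.6]
width: 0.212
```

>>> {"op": "carry_out", "data": {"slide": [[0.1, 0, 0], [0.15, 0, 0]], "turn": [0, 0], "gripper": [-1, -1]}}

```text
clock: 9.0
tool_pos: [0.4758, 0.0674, 0.1724]
tcp_rot: [[0.001, 0.951, 0.309], [0.001, 0.309, -0.951], [-1.0, 0.001, -0.001]]
contact_force: [0.9, 0.1, 2.7]
width: 0.211
```

```bash
python3 - <<'E'
from h import *
i,K,o,R=cam('wrist')
cv2.imwrite('pics/w8.png',i[60:360,200:440])
i,K,o,R=cam('scene')
cv2.imwrite('pics/s8.png',cv2.resize(i[140:260,260:400],None,fx=4,fy=4,interpolation=cv2.INTER_CUBIC))
E
python3 go.py .476,.067,.172
```

```text
t 9.1 pos [0.4758 0.0673 0.1724] zax [ 0.309 -0.951 -0.001] xax [ 0.001  0.001 -1.   ] w 0.213 F [ 0.3 -0.3  0.1] j [ 17.   9. -31. 104.   5.  68. -88.]
(0.476, 0.067, 0.172) ->slide cm [0.04 0.01 0.04]
```

View pics/w8.png

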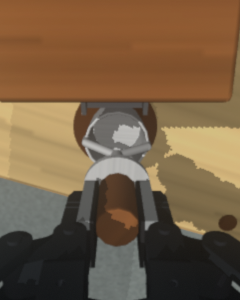

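View pics/s8.png

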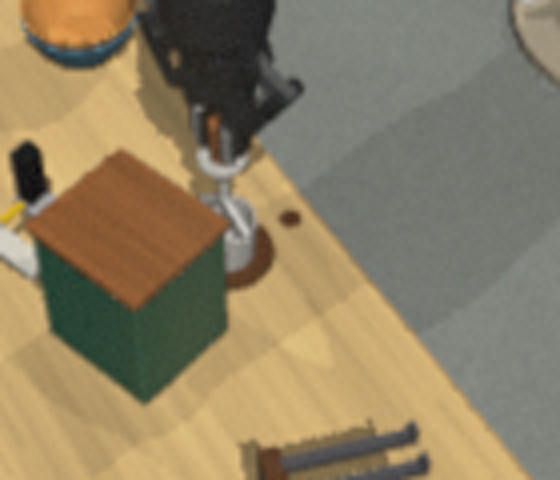

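Touchdown at TCP z 0.1724, exactly where predicted; cup stands on the cork with the chute behind it. Opening gently.

>>> {"op": "carry_out", "data": {"slide": [[0, 0, 0], [0, 0, 0], [0, 0, 0], [0, 0, 0], [0, 0, 0]], "turn": [0, 0, 0, 0, 0], "gripper": [-0.5, -0.4, -0.2, 0, 0]}}

```text
clock: 9.6
tool_pos: [0.4758, 0.0674, 0.1724]
tcp_rot: [[0.001, 0.951, 0.309], [0.001, 0.309, -0.951], [-1.0, 0.001, -0.001]]
contact_force: [0.1, 0.1, 0.4]
width: 0.495
```

>>> {"op": "carry_out", "data": {"slide": [[-0.5, 0, 0], [-1.5, 0, 0], [-3, 0, 0], [-5, 0, 0], [-7, 0, 0]], "turn": [0, 0, 0, 0, 0], "gripper": [0, 0, 0, 0, 0]}}

```text
clock: 10.1
tool_pos: [0.4758, 0.0674, 0.244]
tcp_rot: [[0.001, 0.951, 0.309], [0.001, 0.309, -0.951], [-1.0, 0.002, -0.001]]
contact_force: [0.2, -0.1, 0.2]
width: 0.497
```

>>> {"op": "carry_out", "data": {"slide": [[-2, 0, 0], [-4, 0, 0], [-4, 0, 0], [-4, 0, 0]], "turn": [0, 0, 0, 0], "gripper": [0, 0, 0, 0]}}

```text
clock: 10.5
tool_pos: [0.4759, 0.0674, 0.2847]
tcp_rot: [[0.003, 0.951, 0.309], [0.001, 0.309, -0.951], [-1.0, 0.003, -0.0]]
contact_force: [-0.3, 0.3, -0.2]
width: 0.496
```

```bash
python3 - <<'E'
from h import *
def circ(j,K,o,R,c,r,z,col):
    a=[proj(K,o,R,(c[0]+r*np.cos(t),c[1]+r*np.sin(t),z)) for t in np.linspace(0,6.28,40)]
    cv2.polylines(j,[np.int32(np.array(a)*16)],True,col,1,shift=4)
for n,r in [('wrist',(200,20,480,280)),('top',(300,110,390,220))]:
    i,K,o,R=cam(n);cv2.imwrite(f'pics/{n}9raw.png',i)
    c=(.476,.0672)
    circ(i,K,o,R,c,.036,.054,(0,255,0));circ(i,K,o,R,c,.024,.092,(0,0,255));circ(i,K,o,R,c,.01,.198,(255,0,0))
    s=2 if n=='wrist' else 5
    cv2.imwrite(f'pics/{n}9.png',cv2.resize(i[r[1]:r[3],r[0]:r[2]],None,fx=s,fy=s,interpolation=cv2.INTER_CUBIC))
E
python3 go.py .598,.004,.26
```

```text
t 10.6 pos [0.4753 0.0672 0.2834] zax [ 0.309 -0.951 -0.001] xax [ 0.     0.001 -1.   ] w 0.497 F [-0.4  0.3  0. ] j [ 18.   4. -31.  94.   2.  82. -86.]
(0.598, 0.004, 0.26) ->slide cm [2.34 9.71 9.8 ]
```

View pics/wrist9.png

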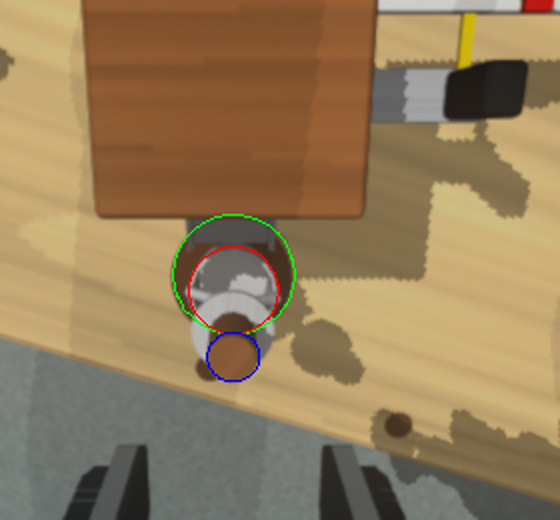

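View pics/top9.png

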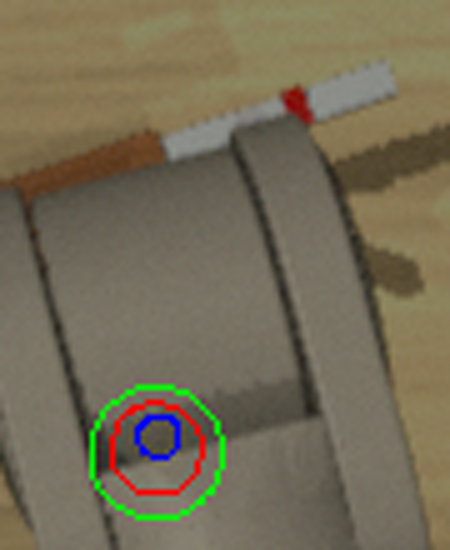

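Scoop stands upright on the coaster: overlays for cork, rim and knob top all coincide with it in the wrist view. Now to the gate.

>>> {"op": "carry_out", "data": {"slide": [[0, 2.5, 2.8], [0, 5, 5.6], [0, 7.5, 8], [0, 9, 9.8], [0, 9, 9.8]], "turn": [0, 0, 0, 0, 0], "gripper": [0, 0, 0, 0, 0]}}

```text
clock: 11.1
tool_pos: [0.5924, -0.0011, 0.2808]
tcp_rot: [[-0.003, 0.952, 0.305], [0.001, 0.305, -0.952], [-1.0, -0.003, -0.002]]
contact_force: [0.0, 0.3, -0.7]
width: 0.502
```

>>> {"op": "carry_out", "data": {"slide": [[0, 0, 0], [0, 0, 0]], "turn": [0, 0], "gripper": [0, 0]}}

```text
clock: 11.3
tool_pos: [0.5916, -0.0008, 0.28]
tcp_rot: [[-0.005, 0.952, 0.305], [0.001, 0.305, -0.952], [-1.0, -0.004, -0.002]]
contact_force: [-0.2, -0.1, 0.6]
width: 0.504
```

```bash
python3 - <<'E'
from h import *
i,K,o,R=cam('wrist');cv2.imwrite('pics/w10.png',i)
hsv=cv2.cvtColor(i,cv2.COLOR_BGR2HSV)
for n,lo,hi,z in [('red',(0,150,80),(6,255,255),.135),('yel',(22,150,80),(34,255,255),.132)]:
    m=cv2.inRange(hsv,lo,hi);k,l,s,c=cv2.connectedComponentsWithStats(m)
    for q in range(1,k):
        if s[q,4]>40: print(n,s[q],c[q],onz(K,o,R,*c[q],z))
print(proj(K,o,R,(.598,.004,.179)))
np.savez('w10.npz',K=K,o=o,R=R)
E
python3 go.py .598,.004,.26
```

```text
red [338 111  14  23 278] [344.56834532 122.16546763] [ 0.64653152 -0.00932396  0.135     ]
yel [312 133   6  25 146] [314.5        144.68493151] [0.6187959  0.00978765 0.132     ]
[313.00166003 182.4197112 ]
t 11.35 pos [ 5.916e-01 -5.000e-04  2.804e-01] zax [ 0.306 -0.952 -0.002] xax [-0.004  0.001 -1.   ] w 0.498 F [-0.1  0.9  0.4] j [ 18.  19. -28.  78.   9.  85. -82.]
(0.598, 0.004, 0.26) ->slide cm [ 2.04  0.75 -0.23]
```

View pics/w10.png

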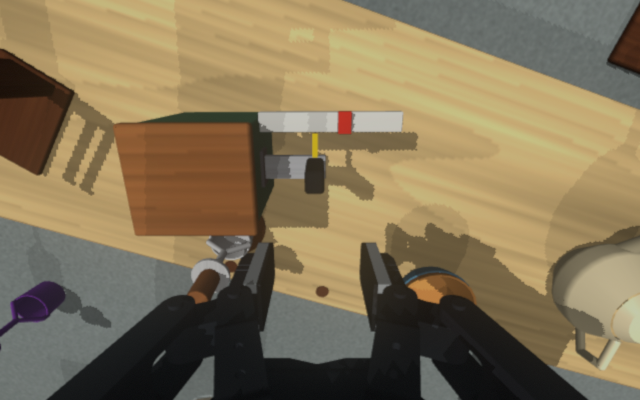

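Wrist view: post top at (315,183), yellow pointer at (314,145), red mark at (345,122). That puts the pointer about 27 mm from the mark along the slide. Lowering over the post.

>>> {"op": "carry_out", "data": {"slide": [[3, 0.7, -0.15], [6, 0.7, -0.15], [9, 0.7, -0.15], [9, 0.7, -0.15]], "turn": [0, 0, 0, 0], "gripper": [0, 0, 0, 0]}}

```text
clock: 11.75
tool_pos: [0.5945, 0.0033, 0.1866]
tcp_rot: [[-0.011, 0.952, 0.307], [0.001, 0.307, -0.952], [-1.0, -0.01, -0.004]]
contact_force: [-0.5, -0.7, -0.5]
width: 0.5
```

```bash
python3 - <<'E'
from h import *
i,K,o,R=cam('wrist');cv2.imwrite('pics/w11.png',i)
print(proj(K,o,R,(.5983,.0032,.179)))
E
python3 go.py .5983,.0032,.14
```

```text
[318.18194704 241.97937379]
t 11.8 pos [0.5958 0.0033 0.1893] zax [ 0.307 -0.952 -0.003] xax [-0.008  0.001 -1.   ] w 0.497 F [0.2 0.3 1.3] j [ 17.  22. -28.  86.  10.  75. -83.]
(0.5983, 0.0032, 0.14) ->slide cm [4.93 0.26 0.1 ]
```

View pics/w11.png

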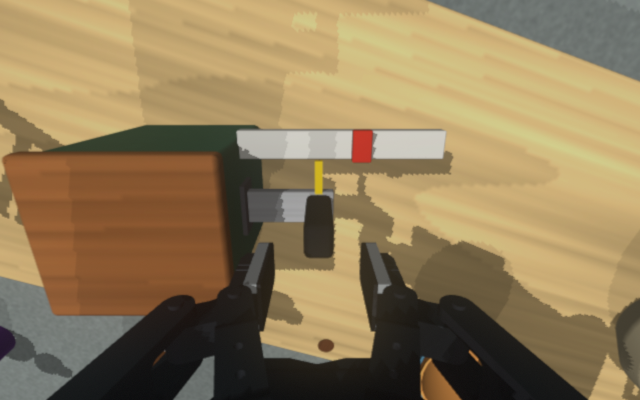

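Post top at (318,243), matching prediction; both fingers clear. Lowering and gripping.

>>> {"op": "carry_out", "data": {"slide": [[1.5, 0.2, 0.05], [3, 0.25, 0.1], [4, 0.25, 0.1], [4.9, 0.25, 0.1], [4.9, 0.25, 0.1]], "turn": [0, 0, 0, 0, 0], "gripper": [0, 0, 0, 0, 0]}}

```text
clock: 12.3
tool_pos: [0.5973, 0.0031, 0.1388]
tcp_rot: [[-0.01, 0.952, 0.307], [0.001, 0.307, -0.952], [-1.0, -0.009, -0.004]]
contact_force: [0.9, -0.3, 0.7]
width: 0.5
```

```bash
python3 - <<'E'
from h import *
i,K,o,R=cam('wrist');cv2.imwrite('pics/w12.png',i)
E
python3 go.py .5983,.0032,.14
```

```text
t 12.35 pos [0.5978 0.0032 0.1397] zax [ 0.307 -0.952 -0.003] xax [-0.009  0.001 -1.   ] w 0.501 F [-0.2 -0.4  0.2] j [ 17.  25. -27.  89.  12.  70. -84.]
(0.5983, 0.0032, 0.14) ->slide cm [-0.03  0.05  0.01]
```

View pics/w12.png

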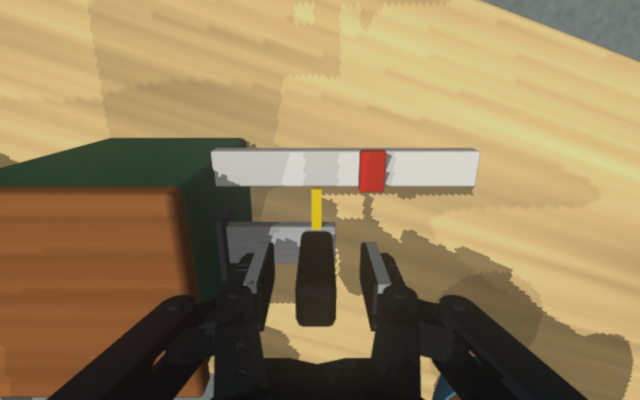

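>>> {"op": "carry_out", "data": {"slide": [[0, 0, 0], [0, 0, 0], [0, 0, 0], [0, 0, 0], [0, 0, 0]], "turn": [0, 0, 0, 0, 0], "gripper": [-1, -1, -1, -1, -1]}}

```text
clock: 12.85
tool_pos: [0.598, 0.0038, 0.1404]
tcp_rot: [[-0.008, 0.952, 0.307], [0.001, 0.307, -0.952], [-1.0, -0.007, -0.004]]
contact_force: [-2.6, 2.9, 5.5]
width: 0.178
```

>>> {"op": "carry_out", "data": {"slide": [[0, 0, 0.3], [0, 0, 0.8], [0, 0, 1.3], [0, 0, 1.8], [0, 0, 2.2]], "turn": [0, 0, 0, 0, 0], "gripper": [-1, -1, -1, -1, -1]}}

```text
clock: 13.35
tool_pos: [0.6042, -0.0154, 0.1404]
tcp_rot: [[-0.009, 0.951, 0.309], [0.003, 0.309, -0.951], [-1.0, -0.008, -0.006]]
contact_force: [-5.3, 6.7, 4.4]
width: 0.178
```

```bash
cat > g.py <<'E'
from h import *
import sys
i,K,o,R=cam('wrist');cv2.imwrite(f'pics/{sys.argv[1]}.png',i)
hsv=cv2.cvtColor(i,cv2.COLOR_BGR2HSV);u=np.array([.309,-.951,0]);r={}
for n,lo,hi,z in [('red',(0,150,80),(6,255,255),.134),('yel',(22,150,80),(34,255,255),.131)]:
    m=cv2.inRange(hsv,lo,hi);m[:90]=0;k,l,s,c=cv2.connectedComponentsWithStats(m)
    q=1+np.argmax(s[1:,4]);p=onz(K,o,R,*c[q],z);r[n]=p@u;print(n,s[q],c[q].round(1),p.round(4))
print('remaining mm',1000*(r['red']-r['yel']))
E
python3 g.py w13;python3 go.py
```

```text
red [319 152  25  40 932] [331.2 171.3] [ 0.6468 -0.0095  0.134 ]
yel [312 188  11  42 400] [316.7 209. ] [ 0.6249 -0.0092  0.131 ]
remaining mm 6.999170164621759
t 13.4 pos [ 0.6045 -0.0162  0.1404] zax [ 0.308 -0.951 -0.005] xax [-0.009  0.003 -1.   ] w 0.179 F [-4.4  6.1  4.9] j [ 18.  26. -27.  88.  12.  70. -82.]
```

View pics/w13.png

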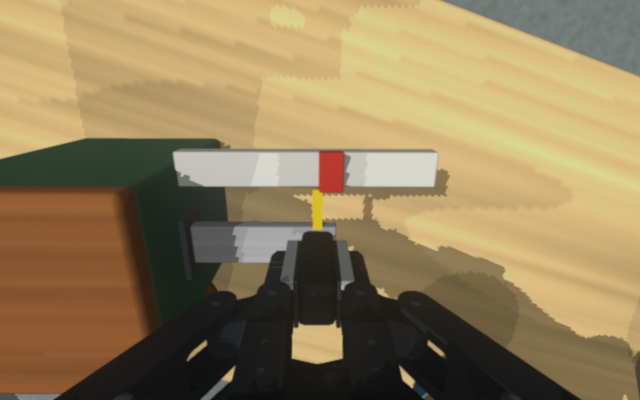

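Gate out about 20 mm, with the pointer at the near edge of the red block (317 against 319–344). About 7 mm to go.

>>> {"op": "carry_out", "data": {"slide": [[0, 0, 0.3], [0, 0, 0.55], [0, 0, 0.75], [0, 0, 0.75], [0, 0, 0.75]], "turn": [0, 0, 0, 0, 0], "gripper": [-1, -1, -1, -1, -1]}}

```text
clock: 13.9
tool_pos: [0.6061, -0.0213, 0.1404]
tcp_rot: [[-0.01, 0.951, 0.31], [0.004, 0.31, -0.951], [-1.0, -0.008, -0.007]]
contact_force: [-5.8, 7.3, 3.1]
width: 0.182
```

```bash
python3 g.py w14;python3 go.py
```

```text
red [306 151  24  41 950] [317.6 171.3] [ 0.6467 -0.0091  0.134 ]
yel [312 193  11  37 353] [317.3 210.5] [ 0.626  -0.0157  0.131 ]
remaining mm 0.12624354056087195
t 13.95 pos [ 0.6061 -0.0213  0.1405] zax [ 0.31  -0.951 -0.007] xax [-0.01   0.004 -1.   ] w 0.182 F [-4.6  6.2  3.2] j [ 19.  26. -27.  87.  12.  70. -81.]
```

View pics/w14.png

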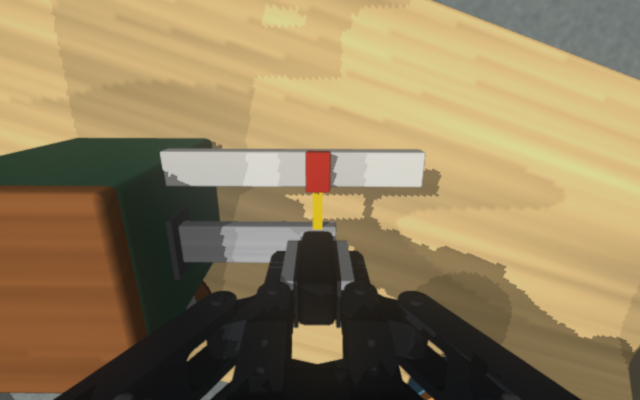

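Pointer (317) and red mark centre (318) line up. Holding for another half second with a small pull to offset the spring sag, then checking everything.

>>> {"op": "carry_out", "data": {"slide": [[0, 0, 0.15], [0, 0, 0.15], [0, 0, 0.15], [0, 0, 0.15], [0, 0, 0.15]], "turn": [0, 0, 0, 0, 0], "gripper": [-1, -1, -1, -1, -1]}}

```text
clock: 14.45
tool_pos: [0.6059, -0.0208, 0.1405]
tcp_rot: [[-0.011, 0.95, 0.312], [0.006, 0.312, -0.95], [-1.0, -0.009, -0.009]]
contact_force: [-5.0, 5.7, 4.1]
width: 0.175
```

```bash
python3 g.py w15;python3 go.py
python3 - <<'E'
from h import *
i,K,o,R=cam('scene');cv2.imwrite('pics/s15.png',i)
i,K,o,R=cam('top');cv2.imwrite('pics/t15.png',i)
E
```

```text
red [307 151  25  41 953] [319.2 171.1] [ 0.6467 -0.0091  0.134 ]
yel [313 193  10  36 355] [317.5 210.3] [ 0.6259 -0.0151  0.131 ]
remaining mm 0.773105815522479
t 14.5 pos [ 0.6059 -0.0207  0.1405] zax [ 0.312 -0.95  -0.009] xax [-0.011  0.006 -1.   ] w 0.179 F [-5.6  7.   3.6] j [ 19.  26. -27.  87.  11.  70. -81.]
```

View pics/s15.png

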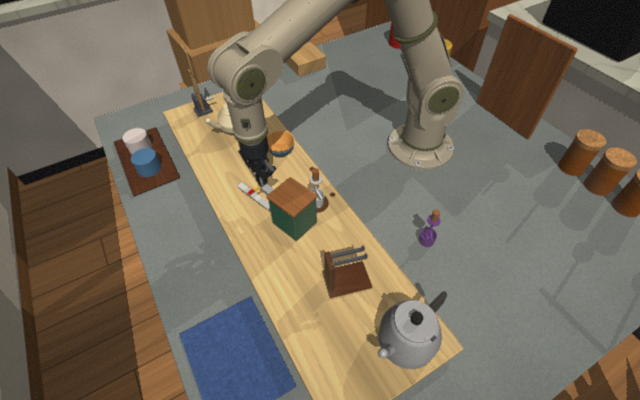

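View pics/t15.png

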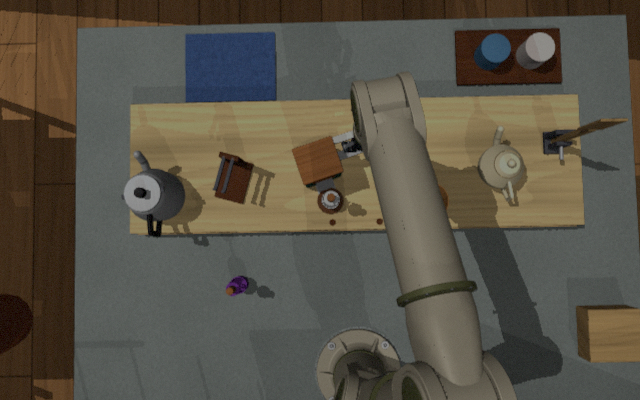

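Scene (317,190) and top (330,200) views show the scoop upright and centred on the coaster. Kettle, teapot and bowls look unmoved, and the pointer is 0.8 mm from the mark's centre. Handing in.

```bash
python3 -c "
from h import *
print(job_done())"
```

```text
the job is handed in; nothing more can be done
None
```

I lifted the aluminium scoop about 16 mm, drew it off the hanger along the prongs and set it on the cork coaster. I then gripped the gate's black handle, pulled it out about 26 mm and handed in at about 14.6 s with the gripper still holding it. The job gives no verdict, so these are my own last checks:

- **Scoop:** it stands upright on the coaster in the scene and top views. The cork, rim and knob outlines I projected after letting go matched the wrist picture.
- **Gate:** the pointer is about 0.8 mm short of the red mark's centre, against 6 mm allowed. The measured outside force on the tool was about 9 N, mostly the spring. I did not measure the finger force on the handle directly.
- **Bystanders:** the kettle and teapot are at the same pixels as at the start. The arm hides most of the bowls in the top view; what shows there and in the scene view is in the starting place.

No check failed. During the half-second hold the gate crept back about 0.6 mm under the spring. While closing on the knob, the fingertips pressed the collar with about 7 N, which did no visible harm.

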